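# Seat a bun foot in the finishing stand

## Robot

A 6-joint arm with a two-finger parallel gripper is mounted at the origin on a cart in front of the work surface, level with it; the furniture and walls round the work are solid. World frame = base frame: x ahead of the robot, y to its left, z up, the work surface at z = 0. Lengths are in m, angles in rad, forces in N, time in s.
With the tool pointing down it reaches from about 0.35 to 0.85 m from the base axis. Payload 8.1 kg.
Tool frame: the origin (TCP) lies between the finger pads; the fingertips stand 11 mm ahead of it and the grasp point (between the pads) lies 8 mm behind it (tips_ahead is the z of the fingertips in the tool frame, in m); z points along the fingers, y is the line along which they close (so a half turn about z gives the same grasp; the last joint's range is limited). The gripper opens to 93 mm and grips with 3 to 60 N. Pads are 15 mm wide; open, the fingers measure 128 mm over their backs; the gripper's body (75 mm by 188 mm) begins 65 mm behind the grasp point.
Start: joints at [1.087, 0.13, 1.488, -0, 1.523, -0.085], TCP at [0.233, 0.553, 0.23] pointing down, gripper open.
Joint ranges: [-2.96, 2.96], [-0.89, 2.26], [0.02, 2.5], [-1.34, 4.48], [0, 2.73], [-2.66, 2.66]. Speed limits (rad/s): [2.39, 2.39, 2.79, 3.14, 3.14, 3.14].

## Interface

Orientations are given as a rotation vector (axis times angle).
In Python, from plant import read_state, read_camera, close_job, tips_ahead gives the robot as it stands. The module is installed in compiled form; this text tells all that it offers.
- The arm moves only by the tool move_arm, never from a script. Its argument "plan" is a list of rows, each a list of 7 numbers: the turn, a rotation vector about the tool's x, y, z in units of 6 degrees (1.0 is 6 degrees), then the shift along the tool's x, y, z in units of 25 mm (1.0 is 25 mm), then the finger opening in mm, from 0 to 93. A call has exactly 10 rows; each row shifts and turns the commanded pose from where the row before left it, along the tool's axes as they then stand; what a row does not reach is not made up. A row lasts 1/10 s, in which the tool goes at most 50 mm and 8.59 degrees, less where a joint would pass 70% of its speed; a pose out of reach is approached as far as the arm can. A call is refused whole if a number of a shift passes 1 or a number of a turn 1, either way. A call with a gripper value outside its range is refused whole. The fingers move at their own pace and stop on an object; "force" is the grip in N (left out, the last holds). Time passes only in rows, so rows that do not move let the fingers close, or fill a call up. It gives the time, the measured TCP pose, the force, the opening and the grip force at its end, in the units of the state.
- read_state(): the state, without advancing time (a new reading comes with each control period).
- read_camera(name): name is "side" or "top" or "wrist"; returns a dict with "frame" (420x560x3 uint8, red, green, blue), "z_map" (420x560 float32, m along the optical axis (not along the pixel's ray), 0 where there is no reading), "fx", "fy", "cx", "cy" (pixels), "rvec" (rotation vector, rad) and "tvec" (3), from world to camera coordinates, as OpenCV has them. Camera axes: x right, y down, z forward; pixel columns grow to the right and rows downward; lengths in m; the calibration is good to about 2 mm. A picture is of the moment at which its call begins.
- close_job(): hands the job in; it is judged then, once.
The state is a dict: "t": time; "q": joint angles; "dq": joint speeds; "joint_torque": joint torques, N m; "tool_pos": TCP position; "orientation": TCP orientation; "force": force on the tool from outside, world axes, zero at the start; "wrist_torque": the same for the moment, N m; "opening": finger opening in m; "gripper_force": force on a finger pad.
Only numpy, scipy, OpenCV 4.12 (cv2) and the standard library are available. Lean on these libraries where they do the work, as an engineer would, in place of code of your own. Each camera call takes 0.05 s, during which the arm holds its last target. There are 200 camera calls.

## Task

Stand the dark walnut bun foot, spigot up, in the dish of the green finishing stand, ready for waxing: lower it all the way in before you let go, so that it sits fully home and upright. Leave the pale maple foot and the stand where they are.

Things in the scene. Friction and masses are not known exactly. Their poses are not given: they have to be found in the camera images.
- walnut_foot: turned bun foot for furniture, dark brown walnut; 97 mm tall, standing on a flat 36 mm across with its spigot up; the convex base swells from that flat to 57 mm across at 12 mm height and 72 mm (widest) at 38 mm, then narrows to a 48 mm bead at 56 to 61 mm; above it a plain round spigot 40 mm in diameter from 61 to 97 mm height, the place to grip. About 0.16 kg. Origin: centre of the underside; z along its axis, up through the spigot
- maple_foot: turned bun foot in pale maple, of the same shape and size as the walnut one (a bystander); origin: centre of the underside, z up
- finishing_stand: loose stand, 0.9 kg, 70 mm tall: round dark steel base 100 mm across, green stem and cup with a conical dish in its top. Rim 90 mm across outside, 82 mm inside; the dish narrows over 35 mm depth to a flat floor 49 mm across. The foot's base centres itself in it and lands on the floor. Origin: centre of the underside, z up
- stand_seat (a point): centre of the dish's floor in the finishing stand, 35 mm above the stand's underside; the underside of a seated foot lies here. z up. Beware: a yellow and blue power socket hangs over the bench behind the work, about 0.59 m ahead of the robot and 0.04 to 0.14 m to its right, its lower end 0.48 m above the bench; keep the wrist low and clear of it
There are look-alikes about, which are no part of the job. Leave any pink or red look-alike of the walnut_foot alone.

How it is judged:
By the outcome, as a careful person would: the job done as asked, in the order asked, and still so for the second after the job is handed in, with the robot touching nothing.
It also fails if it takes over 38 s, if anything falls off the work surface, if the arm or the gripper's body presses on something with over 40 N, if the wrist force passes 120 N, or if a joint passes its speed limit or range.

## Working session

There is one attempt and no reset: what is moved stays moved. The work goes in short steps, Python scripts to look and compute and a tool call to move; the robot and the scene stay as the last step left them, time stands still between calls to the robot, and variables do not carry over. Pictures are saved under pics/ and viewed, at most 10 in all, crops included, and the job is handed in when it is done.

Besides the shell and the picture viewer there is one more tool, called by a JSON object that holds its "fn" and its "kwargs", one argument or row to a line. move_arm: Moves the arm, as the interface text tells. Its arguments: {"type":"object","properties":{"plan":{"type":"array","items":{"type":"array","items":{"type":"number"}}},"force":{"type":"number"}},"required":["plan"]}

```bash
mkdir -p pics
cat > h.py <<'E'
import numpy as np, cv2
from plant import *
def cam(n):
    c=read_camera(n); R,_=cv2.Rodrigues(np.array(c["rvec"],float)); c["R"]=R; c["t"]=np.array(c["tvec"],float).ravel(); return c
def pts(c):
    z=c["z_map"]; v,u=np.mgrid[:z.shape[0],:z.shape[1]]
    P=np.stack([(u-c["cx"])/c["fx"]*z,(v-c["cy"])/c["fy"]*z,z],-1)
    return (P-c["t"])@c["R"]
def save(c,n): cv2.imwrite("pics/"+n,c["frame"][...,::-1])
E
python3 - <<'E'
from h import *
a=cam("top");b=cam("side");w=cam("wrist")
f=np.hstack([cv2.resize(a["frame"],(400,300)),cv2.resize(b["frame"],(400,300))])
f2=np.hstack([cv2.resize(w["frame"],(400,300)),np.zeros((300,400,3),np.uint8)])
cv2.imwrite("pics/a.png",np.vstack([f,f2])[...,::-1])
s=read_state();print(s["t"],s["tool_pos"],s["orientation"],tips_ahead)
for c in(a,b,w): print(-c["R"].T@c["t"],c["R"][2])
E
```

```text
0.15 [0.23275598 0.55255681 0.2288184 ] [-6.22128553e-01 -3.07894546e+00  2.18668399e-03] 0.011
[ 0.33814339 -0.11062732  1.41496894] [ 0.19454896  0.00628721 -0.98087266]
[1.5138516  0.64153868 0.87257562] [-0.63297763 -0.52296172 -0.57083303]
[0.17205191 0.57855699 0.38315414] [ 0.21911194 -0.09293042 -0.97126407]
```

View pics/a.png

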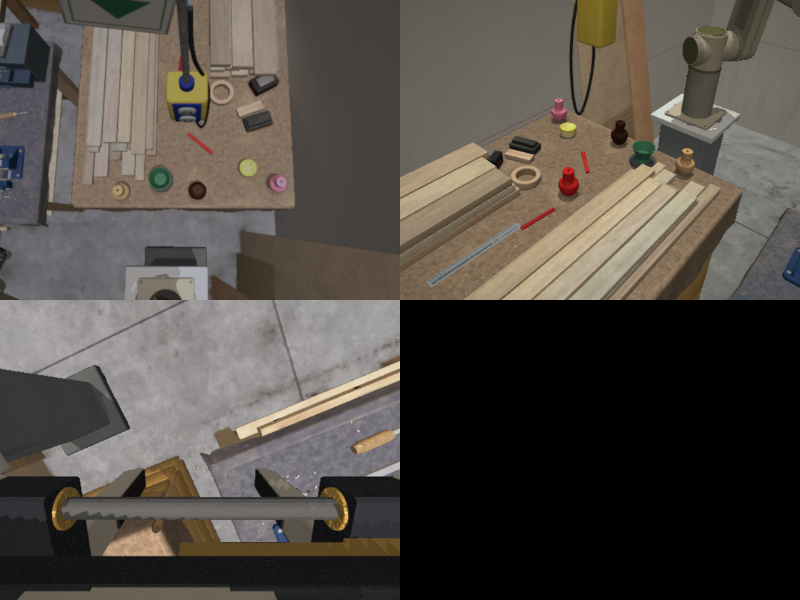

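The top view (half-size panels) shows the stand at about (160,178), a dark brown foot at (197,190), the pale maple foot at (120,190) and a pink look-alike at (278,182). The side view shows a red look-alike at (569,182) and a pink one at (559,110). The dark brown foot fits the walnut description. Next I'll measure it and confirm in a crop.

Run:
```python
from h import *
a=cam("top");b=cam("side")
ct=a["frame"][210:290,130:330]; cs=b["frame"][140:270,280:440]
cv2.imwrite("pics/b.png",np.vstack([cv2.resize(ct,(800,320)),cv2.resize(cs,(345,280)) @ np.eye(3,dtype=int) if 0 else np.pad(cv2.resize(cs,(345,280)),((0,0),(0,455),(0,0)))])[...,::-1])
for c,n in((a,"top"),(b,"side")):
    P=pts(c);ok=c["z_map"]>0
    h=cv2.cvtColor(c["frame"],cv2.COLOR_RGB2HSV);H,S,V=[h[...,i].astype(int) for i in range(3)]
    reg=ok&(P[...,0]>.2)&(P[...,0]<.6)&(abs(P[...,1])<.4)
    for nm,m in(("walnut",(V<85)&((H<20)|(H>165))&(P[...,2]>.02)),("green",(H>50)&(H<95)&(S>90)),("tall",P[...,2]>.03)):
        k,l,st,ce=cv2.connectedComponentsWithStats((m&reg).astype(np.uint8))
        for i in range(1,k):
            if st[i,4]<60: continue
            Q=P[l==i];top=Q[:,2].max()
            T=Q[Q[:,2]>np.percentile(Q[:,2],98)-.006]
            print(n,nm,ce[i].round(),st[i,4],"min",Q.min(0).round(3),"max",Q.max(0).round(3),"topmid",((T.min(0)+T.max(0))/2).round(4),"n",len(T))
```

```text
top walnut [276. 267.] 482 min [ 0.408 -0.153  0.032] max [ 0.476 -0.085  0.104] topmid [ 0.4414 -0.1201  0.0995] n 116
top green [223. 249.] 711 min [ 0.447 -0.01   0.025] max [0.528 0.07  0.076] topmid [0.4876 0.03   0.071 ] n 86
top tall [262. 157.] 1031 min [ 0.589 -0.129  0.494] max [ 0.6   -0.053  0.644] topmid [ 0.5975 -0.0898  0.6394] n 130
top tall [184. 226.] 764 min [0.484 0.087 0.03 ] max [0.6   0.235 0.084] topmid [0.5914 0.1137 0.0777] n 106
top tall [132. 231.] 733 min [0.466 0.242 0.03 ] max [0.6   0.34  0.059] topmid [0.5969 0.2969 0.0539] n 29
top tall [347. 235.] 469 min [ 0.5   -0.357  0.03 ] max [ 0.57  -0.288  0.046] topmid [ 0.5351 -0.3228  0.0415] n 217
top tall [223. 249.] 783 min [ 0.444 -0.016  0.03 ] max [0.531 0.071 0.079] topmid [0.4877 0.0274 0.0727] n 148
top tall [276. 267.] 500 min [ 0.408 -0.156  0.032] max [ 0.476 -0.085  0.104] topmid [ 0.4414 -0.1201  0.0995] n 116
top tall [169. 268.] 503 min [0.404 0.147 0.034] max [0.471 0.216 0.103] topmid [0.4374 0.1816 0.0991] n 127
side walnut [307. 185.] 537 min [ 0.414 -0.146  0.02 ] max [ 0.482 -0.084  0.099] topmid [ 0.4458 -0.1203  0.0952] n 94
side green [340. 211.] 712 min [ 0.444 -0.016  0.009] max [0.538 0.073 0.073] topmid [0.4912 0.0283 0.0688] n 128
side tall [307. 184.] 499 min [ 0.414 -0.154  0.03 ] max [ 0.482 -0.084  0.099] topmid [ 0.4458 -0.1203  0.0953] n 93
side tall [234. 178.] 244 min [ 0.503 -0.359  0.03 ] max [ 0.574 -0.286  0.041] topmid [ 0.5386 -0.322   0.0371] n 191
side tall [340. 208.] 628 min [ 0.444 -0.017  0.03 ] max [0.538 0.073 0.073] topmid [0.4912 0.0277 0.0688] n 148
side tall [399. 225.] 638 min [0.419 0.148 0.03 ] max [0.478 0.219 0.099] topmid [0.44   0.1834 0.0954] n 125
side tall [351. 236.] 138 min [0.489 0.087 0.03 ] max [0.6   0.145 0.077] topmid [0.5917 0.1144 0.0737] n 83
side tall [414. 262.] 71 min [0.504 0.254 0.03 ] max [0.556 0.296 0.034] topmid [0.5303 0.2751 0.0318] n 71
```

View pics/b.png

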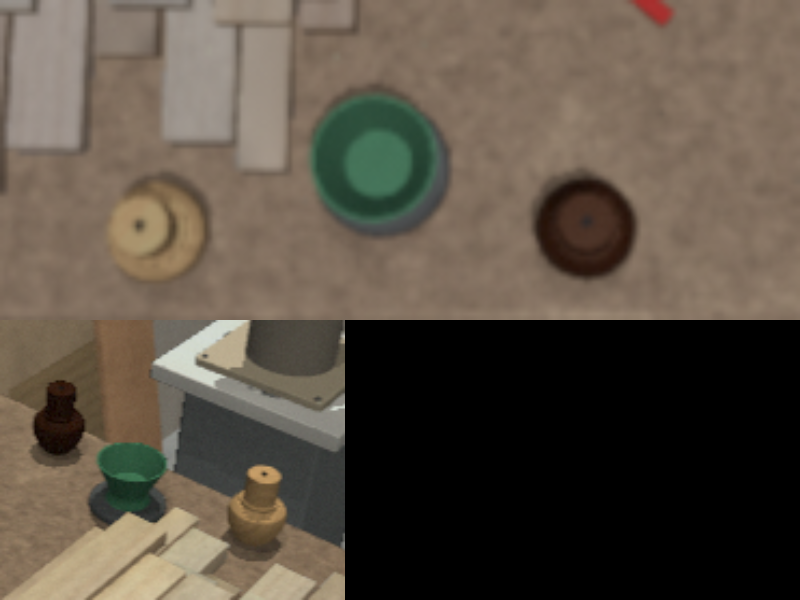

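Confirmed: the dark walnut foot is at about (0.443,-0.120) and upright, with its top at 0.097–0.10. The stand is at about (0.489,0.029), rim at 0.07. I'll move above the foot, keeping the tool's world orientation.

{"fn": "move_arm", "kwargs": {
  "plan": [
    [0, 0, 0, -0.4, -0.5, 0, 93],
    [0, 0, 0, -0.8, -0.95, 0, 93],
    [0, 0, 0, -0.8, -0.95, 0, 93],
    [0, 0, 0, -0.8, -0.95, 0, 93],
    [0, 0, 0, -0.8, -0.95, 0, 93],
    [0, 0, 0, -0.8, -0.95, 0, 93],
    [0, 0, 0, -0.8, -0.95, 0, 93],
    [0, 0, 0, -0.8, -0.95, 0, 93],
    [0, 0, 0, -0.8, -0.95, 0, 93],
    [0, 0, 0, -0.8, -0.95, 0, 93]
  ],
  "force": 25
}}

```text
t: 1.25
tool_pos: [0.3203, 0.2695, 0.2297]
orientation: [0.622, 3.079, 0.0]
force: [0.3, 0.3, -0.6]
opening: 0.0935
gripper_force: 0.0
```

{"fn": "move_arm", "kwargs": {
  "plan": [
    [0, 0, 0, -0.8, -0.95, 0, 93],
    [0, 0, 0, -0.8, -0.95, 0, 93],
    [0, 0, 0, -0.8, -0.95, 0, 93],
    [0, 0, 0, -0.8, -0.95, 0, 93],
    [0, 0, 0, -0.8, -0.95, 0, 93],
    [0, 0, 0, -0.8, -0.95, 0, 93],
    [0, 0, 0, -0.8, -0.95, 0, 93],
    [0, 0, 0, -0.8, -0.95, 0, 93],
    [0, 0, 0, -0.8, -0.95, 0, 93],
    [0, 0, 0, -0.8, -0.95, 0, 93]
  ]
}}

```text
t: 2.25
tool_pos: [0.4125, -0.0272, 0.2297]
orientation: [0.622, 3.079, 0.0]
force: [1.4, 0.4, 0.4]
opening: 0.0931
gripper_force: 0.0
```

{"fn": "move_arm", "kwargs": {
  "plan": [
    [0, 0, 0, -0.65, -0.7, 0, 93],
    [0, 0, 0, -0.65, -0.7, 0, 93],
    [0, 0, 0, -0.65, -0.7, 0, 93],
    [0, 0, 0, -0.4, -0.5, 0.2, 93],
    [0, 0, 0, -0.2, -0.3, 0.4, 93],
    [0, 0, 0, -0.05, -0.05, 0.4, 93],
    [0, 0, 0, 0, 0, 0.2, 93],
    [0, 0, 0, 0, 0, 0, 93],
    [0, 0, 0, 0, 0, 0, 93],
    [0, 0, 0, 0, 0, 0, 93]
  ]
}}

```text
t: 3.25
tool_pos: [0.4438, -0.1187, 0.2001]
orientation: [0.621, 3.079, -0.0]
force: [0.6, -0.6, 0.1]
opening: 0.0928
gripper_force: 0.0
```

Run:
```python
from h import *
c=cam("wrist");save(c,"c.png");s=read_state();print(s["tool_pos"],s["force"])
P=pts(c);m=(c["z_map"]>0)&(P[...,2]>.085)&(P[...,2]<.105)&(abs(P[...,0]-.443)<.05)&(abs(P[...,1]+.12)<.05)
Q=P[m];print(len(Q),Q.min(0),Q.max(0),Q[Q[:,2]>.092].mean(0))
v,u=np.nonzero(m);print(u.min(),u.max(),v.min(),v.max())
```

```text
[ 0.44383738 -0.11877997  0.20020288] [ 0.66639027 -0.06816034  0.06941949]
1455 [ 0.4221081  -0.13892818  0.08510419] [ 0.46109044 -0.09963137  0.09842771] [ 0.44104534 -0.11895709  0.09637021]
257 299 188 230
```

View pics/c.png

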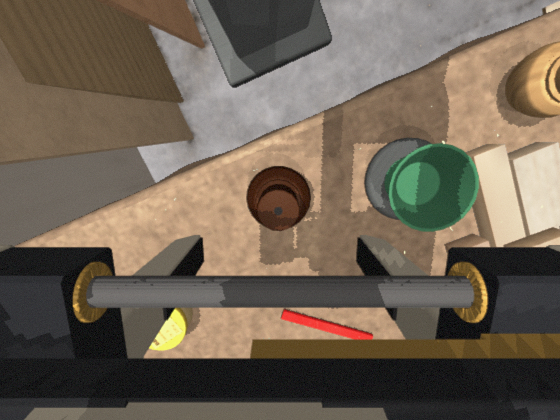

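The wrist view shows the walnut foot centred between the fingers at about (278,205), with the stand at (432,187). The spigot measures (0.441,-0.119), which agrees with the other views. Descending and gripping.

{"fn": "move_arm", "kwargs": {
  "plan": [
    [0, 0, 0, 0.05, 0, 0.4, 93],
    [0, 0, 0, 0, 0, 0.8, 93],
    [0, 0, 0, 0, 0, 0.8, 93],
    [0, 0, 0, 0, 0, 0.8, 93],
    [0, 0, 0, 0, 0, 0.7, 93],
    [0, 0, 0, 0, 0, 0.6, 93],
    [0, 0, 0, 0, 0, 0.4, 93],
    [0, 0, 0, 0, 0, 0.3, 93],
    [0, 0, 0, 0, 0, 0.1, 93],
    [0, 0, 0, 0, 0, 0, 93]
  ]
}}

```text
t: 4.3
tool_pos: [0.4424, -0.1186, 0.0771]
orientation: [-0.622, -3.079, 0.0]
force: [-0.3, 0.2, -0.1]
opening: 0.0929
gripper_force: 0.0
```

{"fn": "move_arm", "kwargs": {
  "plan": [
    [0, 0, 0, 0, 0, 0, 60],
    [0, 0, 0, 0, 0, 0, 50],
    [0, 0, 0, 0, 0, 0, 46],
    [0, 0, 0, 0, 0, 0, 43],
    [0, 0, 0, 0, 0, 0, 41],
    [0, 0, 0, 0, 0, 0, 39],
    [0, 0, 0, 0, 0, 0, 34],
    [0, 0, 0, 0, 0, 0, 30],
    [0, 0, 0, 0, 0, 0, 30],
    [0, 0, 0, 0, 0, 0, 30]
  ]
}}

```text
t: 5.3
tool_pos: [0.4424, -0.1186, 0.0771]
orientation: [-0.622, -3.079, -0.0]
force: [-0.4, 0.5, -0.0]
opening: 0.0394
gripper_force: 25.0
```

{"fn": "move_arm", "kwargs": {
  "plan": [
    [0, 0, 0, 0, 0, -0.2, 30],
    [0, 0, 0, 0, 0, -0.5, 30],
    [0, 0, 0, 0, 0, -0.6, 30],
    [0, 0, 0, 0, 0, -0.6, 30],
    [0, 0, 0, 0, 0, -0.6, 30],
    [0, 0, 0, 0, 0, -0.6, 30],
    [0, 0, 0, 0, 0, -0.6, 30],
    [0, 0, 0, 0, 0, -0.5, 30],
    [0, 0, 0, 0, 0, -0.3, 30],
    [0, 0, 0, 0, 0, -0.1, 30]
  ]
}}

```text
t: 6.3
tool_pos: [0.4429, -0.1188, 0.1933]
orientation: [0.622, 3.078, -0.0]
force: [-0.3, 0.4, -2.2]
opening: 0.0393
gripper_force: 25.0
```

{"fn": "move_arm", "kwargs": {
  "plan": [
    [0, 0, 0, 0, 0.3, 0, 30],
    [0, 0, 0, 0.08, 0.7, 0, 30],
    [0, 0, 0, 0.08, 0.8, 0, 30],
    [0, 0, 0, 0.08, 0.8, 0, 30],
    [0, 0, 0, 0.08, 0.8, 0, 30],
    [0, 0, 0, 0.08, 0.8, 0, 30],
    [0, 0, 0, 0.08, 0.8, 0, 30],
    [0, 0, 0, 0.08, 0.7, 0, 30],
    [0, 0, 0, 0, 0.3, 0, 30],
    [0, 0, 0, 0, 0.15, 0, 30]
  ]
}}

```text
t: 7.3
tool_pos: [0.4889, 0.0293, 0.1913]
orientation: [-0.62, -3.078, 0.0]
force: [0.3, 0.2, -1.7]
opening: 0.0395
gripper_force: 25.0
```

Run:
```python
from h import *
s=read_state();print(s["tool_pos"],s["force"],s["opening"],s["gripper_force"])
ims=[]
for n in("side","wrist","top"):
    c=cam(n);P=pts(c);ok=c["z_map"]>0
    h=cv2.cvtColor(c["frame"],cv2.COLOR_RGB2HSV);H,S,V=[h[...,i].astype(int) for i in range(3)]
    near=ok&(abs(P[...,0]-.489)<.07)&(abs(P[...,1]-.029)<.07)
    w=near&(V<95)&((H<20)|(H>165))&(S>60)&(P[...,2]>.09)&(P[...,2]<.18)
    g=near&(H>50)&(H<95)&(S>90)&(P[...,2]>.055)
    for nm,m in(("foot",w),("rim",g)):
        Q=P[m]
        if len(Q)>20: print(n,nm,len(Q),np.percentile(Q,1,0).round(4),np.percentile(Q,99,0).round(4),((Q.min(0)+Q.max(0))/2).round(4))
    if n=="side": ims.append(cv2.resize(c["frame"][110:260,250:450],(400,300)))
    if n=="wrist": ims.append(cv2.resize(c["frame"],(400,300)))
cv2.imwrite("pics/d.png",np.hstack(ims)[...,::-1])
```

```text
[0.4889043  0.02934897 0.19133331] [ 0.32108982  0.19428848 -1.73933579] 0.039474118507695714 24.952887310646474
side foot 482 [0.4751 0.0017 0.119 ] [0.5273 0.0627 0.1781] [0.4955 0.031  0.146 ]
side rim 333 [ 0.4472 -0.0131  0.0554] [0.5395 0.0703 0.3631] [0.5022 0.0418 0.2099]
wrist foot 3380 [0.4542 0.0031 0.154 ] [0.4953 0.0632 0.1789] [0.4763 0.0323 0.1651]
wrist rim 1216 [ 0.4439 -0.0081  0.0554] [0.4996 0.0722 0.3031] [0.471  0.0328 0.1798]
top rim 25 [ 0.4584 -0.0105  0.0556] [0.5079 0.0663 0.0752] [0.4831 0.0282 0.0656]
```

View pics/d.png

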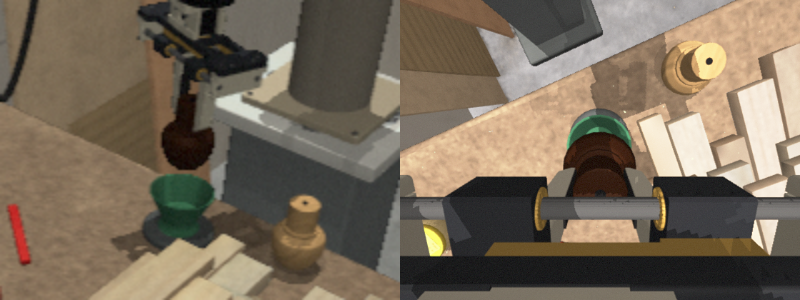

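The foot hangs upright in the grip over the stand, in the side panel at (188,145) above the dish at (182,190). The offsets agree with the same-camera differences to about 1 mm, so I'll lower it.

{"fn": "move_arm", "kwargs": {
  "plan": [
    [0, 0, 0, 0, 0, 0.2, 30],
    [0, 0, 0, 0, 0, 0.4, 30],
    [0, 0, 0, 0, 0, 0.4, 30],
    [0, 0, 0, 0, 0, 0.4, 30],
    [0, 0, 0, 0, 0, 0.4, 30],
    [0, 0, 0, 0, 0, 0.3, 30],
    [0, 0, 0, 0, 0, 0.25, 30],
    [0, 0, 0, 0, 0, 0.15, 30],
    [0, 0, 0, 0, 0, 0.1, 30],
    [0, 0, 0, 0, 0, 0, 30]
  ]
}}

```text
t: 8.45
tool_pos: [0.4892, 0.0286, 0.127]
orientation: [-0.622, -3.079, 0.0]
force: [-0.1, 0.5, -1.8]
opening: 0.0394
gripper_force: 25.0
```

Run:
```python
from h import *
ims=[]
for n in("side","top"):
    c=cam(n)
    P=pts(c);ok=c["z_map"]>0
    h=cv2.cvtColor(c["frame"],cv2.COLOR_RGB2HSV);H,S,V=[h[...,i].astype(int) for i in range(3)]
    near=ok&(abs(P[...,0]-.489)<.07)&(abs(P[...,1]-.029)<.07)
    g=near&(H>50)&(H<95)&(S>90)&(P[...,2]>.03)&(P[...,2]<.08)
    Q=P[g];print(n,Q.min(0),Q.max(0))
    v,u=np.nonzero(g);print(u.min(),u.max(),v.min(),v.max())
    f=c["frame"]; v0,u0=(int(v.mean()),int(u.mean()))
    ims.append(cv2.resize(f[v0-45:v0+30,u0-50:u0+50],(400,300),interpolation=cv2.INTER_CUBIC))
cv2.imwrite("pics/e.png",np.hstack(ims)[...,::-1])
```

```text
side [ 0.45368501 -0.01316798  0.03046656] [0.53540205 0.07158628 0.07537579]
326 356 201 222
top [ 0.45259197 -0.0130267   0.04879808] [0.48977824 0.06428645 0.07161447]
210 238 249 262
```

View pics/e.png

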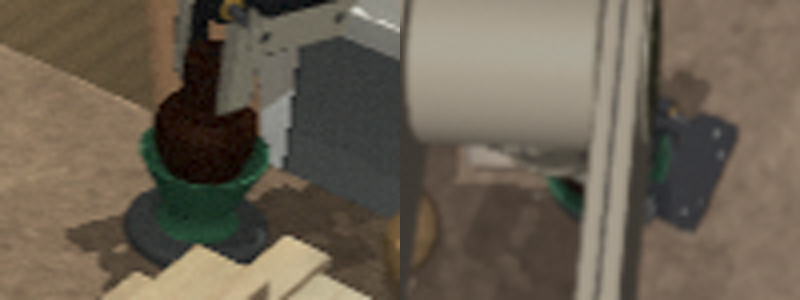

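The side panel shows the foot (centre column about 208) inside the rim (centre about 205), centred, with no contact force. 15 mm remains.

{"fn": "move_arm", "kwargs": {
  "plan": [
    [0, 0, 0, 0, 0, 0.1, 30],
    [0, 0, 0, 0, 0, 0.1, 30],
    [0, 0, 0, 0, 0, 0.1, 30],
    [0, 0, 0, 0, 0, 0.08, 30],
    [0, 0, 0, 0, 0, 0.06, 30],
    [0, 0, 0, 0, 0, 0.04, 30],
    [0, 0, 0, 0, 0, 0.02, 30],
    [0, 0, 0, 0, 0, 0, 30],
    [0, 0, 0, 0, 0, 0, 30],
    [0, 0, 0, 0, 0, 0, 30]
  ]
}}

```text
t: 9.55
tool_pos: [0.4893, 0.0286, 0.1148]
orientation: [0.622, 3.079, 0.0]
force: [0.3, 0.2, -2.1]
opening: 0.0396
gripper_force: 25.0
```

{"fn": "move_arm", "kwargs": {
  "plan": [
    [0, 0, 0, 0, 0, 0.02, 30],
    [0, 0, 0, 0, 0, 0.02, 30],
    [0, 0, 0, 0, 0, 0.02, 30],
    [0, 0, 0, 0, 0, 0.02, 30],
    [0, 0, 0, 0, 0, 0.01, 30],
    [0, 0, 0, 0, 0, 0, 30],
    [0, 0, 0, 0, 0, 0, 30],
    [0, 0, 0, 0, 0, 0, 30],
    [0, 0, 0, 0, 0, 0, 30],
    [0, 0, 0, 0, 0, 0, 30]
  ]
}}

```text
t: 10.55
tool_pos: [0.4892, 0.0285, 0.1125]
orientation: [-0.622, -3.079, 0.0]
force: [-1.7, -1.0, 1.3]
opening: 0.0395
gripper_force: 25.0
```

Slight contact on the +x,+y side. I'll nudge about 0.7 mm the other way and go down a little further.

{"fn": "move_arm", "kwargs": {
  "plan": [
    [0, 0, 0, 0.02, -0.025, 0, 30],
    [0, 0, 0, 0, 0, 0.01, 30],
    [0, 0, 0, 0, 0, 0.01, 30],
    [0, 0, 0, 0, 0, 0.01, 30],
    [0, 0, 0, 0, 0, 0, 30],
    [0, 0, 0, 0, 0, 0, 30],
    [0, 0, 0, 0, 0, 0, 30],
    [0, 0, 0, 0, 0, 0, 30],
    [0, 0, 0, 0, 0, 0, 30],
    [0, 0, 0, 0, 0, 0, 30]
  ]
}}

```text
t: 11.55
tool_pos: [0.4888, 0.0282, 0.1121]
orientation: [0.622, 3.079, 0.0]
force: [-2.6, 1.2, 5.5]
opening: 0.0396
gripper_force: 25.0
```

{"fn": "move_arm", "kwargs": {
  "plan": [
    [0, 0, 0, 0.02, 0.0, 0, 30],
    [0, 0, 0, 0, 0, 0.01, 30],
    [0, 0, 0, 0, 0, 0.01, 30],
    [0, 0, 0, 0, 0, 0, 30],
    [0, 0, 0, 0, 0, 0, 30],
    [0, 0, 0, 0, 0, 0, 30],
    [0, 0, 0, 0, 0, 0, 30],
    [0, 0, 0, 0, 0, 0, 30],
    [0, 0, 0, 0, 0, 0, 30],
    [0, 0, 0, 0, 0, 0, 30]
  ]
}}

```text
t: 12.55
tool_pos: [0.4887, 0.0283, 0.112]
orientation: [0.622, 3.078, 0.0]
force: [-3.0, 1.7, 8.5]
opening: 0.0395
gripper_force: 25.0
```

It's firmly on the floor: z is 0.112 as predicted, and it's stiff. Releasing gently, then going straight up.

{"fn": "move_arm", "kwargs": {
  "plan": [
    [0, 0, 0, 0, 0, 0, 38],
    [0, 0, 0, 0, 0, 0, 41],
    [0, 0, 0, 0, 0, 0, 44],
    [0, 0, 0, 0, 0, 0, 50],
    [0, 0, 0, 0, 0, 0, 60],
    [0, 0, 0, 0, 0, 0, 70],
    [0, 0, 0, 0, 0, 0, 80],
    [0, 0, 0, 0, 0, 0, 80],
    [0, 0, 0, 0, 0, 0, 80],
    [0, 0, 0, 0, 0, 0, 80]
  ],
  "force": 8
}}

```text
t: 13.55
tool_pos: [0.488, 0.0283, 0.1111]
orientation: [-0.622, -3.079, 0.0]
force: [-0.2, -0.3, 0.3]
opening: 0.0797
gripper_force: 0.0
```

{"fn": "move_arm", "kwargs": {
  "plan": [
    [0, 0, 0, 0, 0, -0.1, 80],
    [0, 0, 0, 0, 0, -0.3, 80],
    [0, 0, 0, 0, 0, -0.5, 80],
    [0, 0, 0, 0, 0, -0.5, 80],
    [0, 0, 0, 0, 0, -0.6, 80],
    [0, 0, 0, 0, 0, -0.6, 80],
    [0, 0, 0, 0, 0, -0.6, 80],
    [0, 0, 0, 0, 0, -0.5, 80],
    [0, 0, 0, 0, 0, -0.3, 80],
    [0, 0, 0, 0, 0, 0, 80]
  ]
}}

```text
t: 14.55
tool_pos: [0.4888, 0.0283, 0.2126]
orientation: [0.622, 3.077, 0.001]
force: [0.2, 0.3, 0.3]
opening: 0.0802
gripper_force: 0.0
```

Run:
```python
from h import *
s=read_state();print(s["t"],s["tool_pos"],s["force"],s["opening"])
ims=[]
for n in("side","wrist"):
    c=cam(n);P=pts(c);ok=c["z_map"]>0
    h=cv2.cvtColor(c["frame"],cv2.COLOR_RGB2HSV);H,S,V=[h[...,i].astype(int) for i in range(3)]
    near=ok&(abs(P[...,0]-.489)<.06)&(abs(P[...,1]-.029)<.06)
    w=near&(V<110)&((H<20)|(H>165))&(S>60)&(P[...,2]>.06)&(P[...,2]<.145)
    Q=P[w];T=Q[Q[:,2]>.127];print(n,Q[:,2].max(),"topmid",(T.min(0)+T.max(0))/2,T[:,2].std(),len(T))
    Z=T[T[:,2]>np.median(T[:,2])-.004];
    A=np.c_[Z[:,:2]-Z[:,:2].mean(0),np.ones(len(Z))];print("top plane slope",np.linalg.lstsq(A,Z[:,2],rcond=None)[0])
    g=near&(H>50)&(H<95)&(S>90)&(P[...,2]>.05)&(P[...,2]<.08);G=P[g];print("rim",(G.min(0)+G.max(0))/2)
    f=c["frame"]
    v,u=np.nonzero(w);v0,u0=int(v.mean()),int(u.mean());k=2 if n=="wrist" else 1
    ims.append(cv2.resize(f[max(0,v0-45*k):v0+45*k,u0-60*k:u0+60*k],(400,300),interpolation=cv2.INTER_CUBIC))
cv2.imwrite("pics/f.png",np.hstack(ims)[...,::-1])
```

```text
14.55 [0.4887832  0.02831121 0.21264024] [0.17666429 0.25299421 0.29373058] 0.0801914460691895
side 0.13432577500259218 topmid [0.49194726 0.02708618 0.13075407] 0.0016367939706182948 103
top plane slope [-0.02231088  0.02426312  0.13059371]
rim [0.49423594 0.02947345 0.06340272]
wrist 0.13314323242162968 topmid [0.48745286 0.02864824 0.13007766] 0.0007902879500753892 1593
top plane slope [ 0.00981104 -0.00603209  0.13140312]
rim [0.48726789 0.02932972 0.06285561]
```

View pics/f.png

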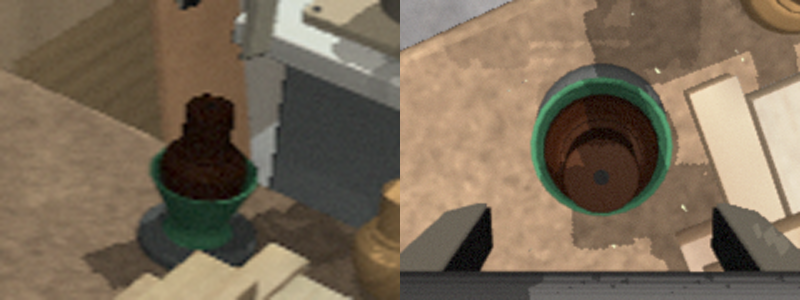

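The foot sits upright and centred in the dish. Its top is at about 0.131–0.132 (0.132 expected), with slope under 1° in the wrist view, and the gripper is clear. Handing in.

```bash
python3 -c "
from plant import *
print(close_job())"
```

```text
the job is handed in; nothing more can be done
None
```

The walnut foot stands spigot up, upright and fully home in the green stand's dish; the gripper is clear, the maple foot and stand were left in place, and the job is handed in at about 15 s of the 38 s allowed.

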